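Push a worn brake pad under the bridge of the pad gauge

ROBOT

A 7-joint arm with a two-finger parallel gripper is mounted at the origin on a cart in front of the work surface, level with it; the furniture and walls round the work are solid. World frame = base frame: x ahead of the robot, y to its left, z up, the work surface at z = 0. Lengths are in mm, angles in degrees, forces in N, time in s.
With the tool pointing down it reaches from about 400 to 900 mm from the base axis. Payload 5.5 kg.
Tool frame: the origin (TCP) lies on the centre line of the jaws, within the pads' length; the fingertips stand 19 mm ahead of it and the grasp point (between the pads) is the TCP; z points along the fingers, y is the line along which they close (so a half turn about z gives the same grasp; the last joint's range is limited). The gripper opens to 85 mm and grips with 20 to 120 N. Pads are 22 mm wide; open, the fingers measure 114 mm over their backs; the gripper's body (76 mm by 85 mm) begins 54 mm behind the grasp point. The pads swing forward as they close: fully open they stand 13 mm farther back than shut.
Start: joints at [-54.935, 28.699, -24.465, 88.831, 12.651, 65.22, -12.049], TCP at [222.114, 610.872, 250.31] pointing down, gripper open.
Joint ranges: [-164.97, 164.97], [-17.58, 116.51], [-87.97, 89.64], [11.32, 138.91], [-80.73, 260.73], [10.89, 115.49], [-147.41, 147.41]. Speed limits (degrees/s): [147.25, 147.25, 180, 180, 180, 180, 180].

INTERFACE

Orientations are given as [roll, pitch, yaw] about the fixed x, y, z axes, in that order (R = Rz(yaw) Ry(pitch) Rx(roll)).
In Python, from cell import * gives the robot as it stands.
- The arm moves only by the tool carry_out, never from a script. Its argument "rows" is one flat list of numbers, 7 for each row, row after row: the opening, from 0 (shut) to 1 (fully open), then the shift along the tool's x, y, z in mm, then the turn, a rotation vector about the tool's x, y, z in rad. A call has 1 to 10 rows; each row is the pose to reach, as a shift and turn from the pose commanded when the call began, along the tool's axes at that moment; what a row does not reach only later rows make up. A row lasts 1/10 s, in which the tool goes at most 50 mm and 8.59 degrees, less where a joint would pass 70% of its speed; a pose out of reach is approached as far as the arm can. A call with a gripper value outside its range is refused whole. The fingers move at their own pace and stop on an object; "grip_force" is the grip in N (left out, the last holds). Time passes only in rows, so rows that repeat a pose let the fingers close. It gives the time, the measured TCP pose, the force and the opening at its end, in the units of the state.
- observe(): the state, without advancing time (a new reading comes with each control period).
- capture(name): name is "scene" or "top" or "wrist"; returns a dict with "color" (400x640x3 uint8, red, green, blue), "intrinsics" (3x3 intrinsics, pixels), "extrinsics" (4x4, takes a point from camera to world coordinates); the wrist camera has in their place "T_tool_cam" (4x4, takes a point from camera to tool coordinates, whose origin is the TCP and whose axes are the flange's). Camera axes: x right, y down, z forward; pixel columns grow to the right and rows downward; lengths in mm; the calibration is good to about 2 mm. A picture is of the moment at which its call begins: read the wrist's pose just before it. There is no depth.
- finish_job(): hands the job in, once; it reports no verdict.
Trained networks look in a picture, given as the dict that the camera call returned (one of the last four; its "shot" number tells which), for a name from the list of things; names that differ only in an ending like _2 or _b are one class to them, and where a whole thing is asked for, a point or a joint stands for the part that bears it (a point fixed in the world has none). Each returns a list of dicts, best first, with "conf" (0 to 1); they miss things now and then, are a little off and sometimes report something else, mostly with a low value. They report only what shows in the picture. A call takes as long as a camera call. They do not tell look-alikes from the thing itself.
- silhouettes(picture, target): "region" (400x640 bool, what is visible of it) and "extent" ([centre column, centre row, width, height] in pixels, round what is visible of it).
The state is a dict: "t": time; "q": joint angles; "joint_vel": joint speeds; "joint_efforts": joint torques, N m; "eef_pos": TCP position; "tool_rot": TCP orientation; "wrist_force": force on the tool from outside, world axes, zero at the start; "torque": the same for the moment, N m; "opening": finger opening in mm.
Only numpy, scipy, OpenCV 4.12 (cv2) and the standard library are available. Lean on these libraries where they do the work, as an engineer would, in place of code of your own. Each camera call takes 0.05 s, during which the arm holds its last target. There are 200 camera calls.

TASK

Check the worn brake pad in the pad gauge: push it with your fingertips, flat along the bench top, in under the gauge's low bridge from the robot's side until it lies square against the end stop behind the bridge. Only push the pad: do not grip it, lift it or tip it up. Leave the other loose things on the bench where they are, and move clear when the pad is home.

Things in the scene. Friction and masses are not known exactly. Their poses are not given: they have to be found in the camera images.
- brake_pad: worn brake pad lying flat, arc-shaped: 48 mm deep (x), 108 mm long (y), 12 mm thick (5 mm backing plate under a friction layer set in 4 to 9 mm), 0.19 to 0.38 kg. Origin: centre of its underside. Its -x side, hollow with corners at (-24, +/-30) mm, points to the gauge and goes in first; the bulging +x side (x = 24 mm at y = 0, 19 at +/-28; radius 90) faces the robot. End tips at (5, +/-53) mm
- gauge: pad gauge, fixed dark steel frame. Origin: bench top under the middle of the bridge's front edge; +x is the way in, away from the robot (turned up to 0.2 rad), y across. Two side rails 15 mm high, clear channel 122 mm wide, x -36 to +38 mm, ahead of them a flared mouth to x = -55. The bridge, a bar over x 0 to 20 mm, has its underside 15 mm and its top 27 mm above the bench (screws to 31)
- bearing_0: ball bearing, grey steel ring 52 mm in diameter and 14 mm high, lying flat beside the gauge's left side; origin at the centre of its underside. A bystander, leave alone
- hex_bolt_0: short hexagon bolt 42 mm long, lying beside the gauge's right side. A bystander, leave alone
- spark_plug: spark plug 74 mm long lying to the left of the work. A bystander, leave alone
- spanner_13: combination spanner 164 mm long lying to the right of the work. A bystander, leave alone
- screwdriver_cross: screwdriver with a blue handle, 203 mm long, lying at the right. A bystander, leave alone
- oil_filter: blue oil filter canister, 70 mm in diameter and 89 mm high, standing at the left. A bystander, leave alone
- seat (a point): point on the bench where the pad's origin lies when its two corners touch the end stop, a bar 10 mm high across the channel behind the bridge, its face 24 mm further in than this point. Axes as the gauge's: +x is the way in. The pad's rear edge then still stands 21 mm out in front of the bridge
Not all that is in view belongs to the job. Several things look just like the brake_pad: the one meant starts farthest from the robot's base.

How it is judged:
By the outcome, as a careful person would: the job done as asked, in the order asked, and still so for the second after the job is handed in, with the robot touching nothing.
It also fails if it takes over 72 s, if anything falls off the work surface, if the arm or the gripper's body presses on something with over 40 N, if the wrist force passes 120 N, or if a joint passes its speed limit or range.

## Working session

There is one attempt and no reset: what is moved stays moved. The work goes in short steps, Python scripts to look and compute and a tool call to move; the robot and the scene stay as the last step left them, time stands still between calls to the robot, and variables do not carry over. Pictures are saved under pics/ and viewed, on a budget of 10 in all, crops included, one or two more only if the job needs it, and the job is handed in when it is done.

Besides the shell and the picture viewer there is one more tool, called after ">>>" as a command line: name --argument value ..., lists and objects as JSON in quotes. carry_out: Moves the arm, as the interface text tells. Its arguments: {"type":"object","properties":{"rows":{"type":"array","items":{"type":"number"}},"grip_force":{"type":"number"}},"required":["rows"]}

```bash
mkdir -p pics; cat > h.py <<'E'
from cell import *
import numpy as np, cv2
from scipy.spatial.transform import Rotation as R
def save(p,n): cv2.imwrite('pics/'+n,p['color'][:,:,::-1])
def ext(p,s=None):
    if 'extrinsics' in p: return np.array(p['extrinsics'])
    T=np.eye(4);T[:3,:3]=R.from_euler('xyz',s['tool_rot'],degrees=True).as_matrix();T[:3,3]=s['eef_pos']
    return T@np.array(p['T_tool_cam'])
def ray(p,uv,z,s=None):
    E=ext(p,s);uv=np.atleast_2d(uv).astype(float);K=np.array(p['intrinsics'])
    d=np.c_[uv,np.ones(len(uv))]@np.linalg.inv(K).T@E[:3,:3].T
    o=E[:3,3];t=(z-o[2])/d[:,2];return o+d*t[:,None]
def proj(p,X,s=None):
    E=np.linalg.inv(ext(p,s));c=np.atleast_2d(X)@E[:3,:3].T+E[:3,3];q=c@np.array(p['intrinsics']).T
    return q[:,:2]/q[:,2:]
E
python3 - <<'E'
from h import *
s=observe();print(s)
for n in ['scene','top']:
    p=capture(n);save(p,n+'0.png')
    print(n,p['extrinsics'],p['intrinsics'])
    for t in ['brake_pad','gauge']:
        for d in silhouettes(p,t): 
            v,u=np.nonzero(d['region']);print(t,d['conf'],d['extent'],ray(p,[u.mean(),v.mean()],6).round())
E
```

```text
{'t': 0.0, 'q': array([-54.93577052,  28.75436571, -24.45368809,  88.8920447 ,
        12.65106014,  65.22141035, -12.04811226]), 'joint_vel': array([ 0.04397049, -0.03823715, -0.10560083,  0.12479398, -0.02935714,
        0.12508384, -0.00516117]), 'joint_efforts': array([ 3.29168470e-04, -5.69523704e+01, -5.81596836e+00, -2.80932069e+01,
        1.06297698e-02,  1.18732548e-02,  1.70525669e-05]), 'eef_pos': array([221.95406545, 610.21562484, 249.24960437]), 'tool_rot': array([-1.79885845e+02, -3.57995060e-03,  1.60020825e+02]), 'wrist_force': array([ 0.26485732,  0.42129932, -0.35027089]), 'torque': array([-0.01414747,  0.02836782,  0.01834597]), 'opening': 85.28548929459409}
scene [[ 8.17396127e-01 -3.72822560e-01  4.39166153e-01 -3.87015920e+01]
 [-5.75701574e-01 -5.56137011e-01  5.99399134e-01 -7.61240410e+02]
 [ 2.07670320e-02 -7.42775177e-01 -6.69218774e-01  8.83888125e+02]
 [ 0.00000000e+00  0.00000000e+00  0.00000000e+00  1.00000000e+00]] [[417.7351901    0.         319.37664055]
 [  0.         417.7351901  201.58079106]
 [  0.           0.           1.        ]]
brake_pad 0
[... 168 characters left out ...]
.]]
gauge 0.56 [328.8, 185.9, 51.5, 38.4] [[622.  86.   6.]]
top [[-1.55211760e-02 -9.97129989e-01  7.41004531e-02  4.39357241e+02]
 [-9.99536126e-01  1.35310152e-02 -2.72845174e-02 -1.84661611e+00]
 [ 2.62035562e-02 -7.44895676e-02 -9.96877464e-01  1.15254678e+03]
 [ 0.00000000e+00  0.00000000e+00  0.00000000e+00  1.00000000e+00]] [[412.39497439   0.         315.58192406]
 [  0.         412.39497439 195.2643526 ]
 [  0.           0.           1.        ]]
brake_pad 0.97 [253.7, 260.6, 24.9, 38.1] [[345. 137.   6.]]
brake_pad 0.72 [321.2, 261.7, 28.1, 27.4] [[343. -49.   6.]]
brake_pad 0.55 [272.9, 213.0, 38.3, 22.4] [[472.  84.   6.]]
gauge 0.87 [273.4, 165.0, 60.1, 40.4] [[624.  88.   6.]]
```

```bash
python3 - <<'E'
import cv2
a=cv2.imread('pics/top0.png')[90:300,170:420]
cv2.imwrite('pics/c1.png',cv2.resize(a,None,fx=3,fy=2.8,interpolation=cv2.INTER_CUBIC)[:590])
E
```

```text
(no output)
```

View pics/c1.png

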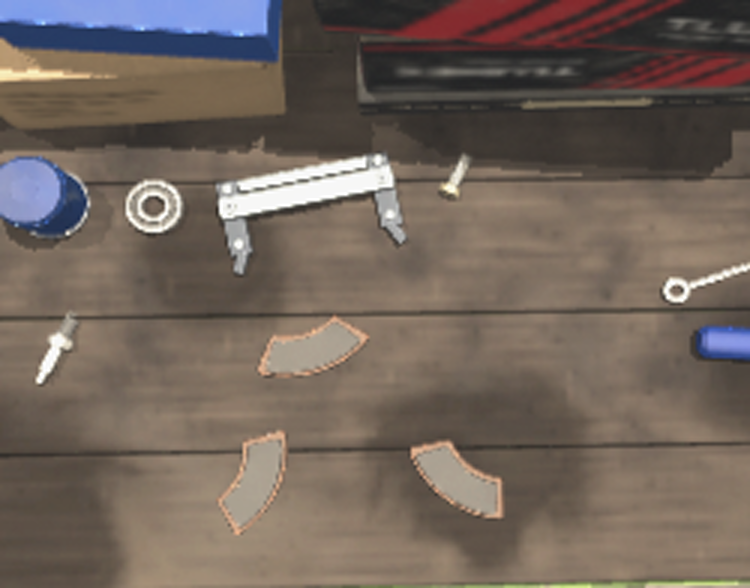

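```bash
cat >> h.py <<'E'
def move(pos,yaw,s=None):
    "shift in tool axes and rotvec from current measured pose to pos, tool down with yaw"
    s=s or observe();R0=R.from_euler('xyz',s['tool_rot'],degrees=True)
    R1=R.from_euler('xyz',[180,0,yaw],degrees=True)
    return R0.inv().apply(np.array(pos)-s['eef_pos']).round(1),(R0.inv()*R1).as_rotvec().round(3)
E
python3 - <<'E'
from h import *
p=capture('wrist');print(np.array(p['T_tool_cam']).round(3),p['intrinsics'])
q=capture('top')
f=lambda u,v,z:ray(q,[170+u/3,90+v/2.8],z).round(0)
print('bar front L,R',f(228,217,27),f(392,188,27),'mouth tips',f(240,272,15),f(402,242,15))
print('pad tips',f(262,372,5),f(365,337,5))
print(move([480,80,330],188))
E
```

```text
[[-0.00000e+00 -9.62000e-01 -2.72000e-01  6.78360e+01]
 [ 1.00000e+00 -0.00000e+00 -0.00000e+00  1.10000e-01]
 [ 0.00000e+00 -2.72000e-01  9.62000e-01 -1.24035e+02]
 [ 0.00000e+00  0.00000e+00  0.00000e+00  1.00000e+00]] [[357.20743681   0.         322.91670474]
 [  0.         357.20743681 197.61464253]
 [  0.           0.           1.        ]]
bar front L,R [[602. 157.  27.]] [[629.   7.  27.]] mouth tips [[549. 148.  15.]] [[577.  -2.  15.]]
pad tips [[450. 129.   5.]] [[483.  34.   5.]]
(array([-423.8, -410.7,  -79.8]), array([-0.   , -0.   , -0.488]))
```

>>> carry_out --rows '[0.6,-424,-411,-80,0,0,-0.488,0.6,-424,-411,-80,0,0,-0.488,0.6,-424,-411,-80,0,0,-0.488,0.6,-424,-411,-80,0,0,-0.488,0.6,-424,-411,-80,0,0,-0.488,0.6,-424,-411,-80,0,0,-0.488,0.6,-424,-411,-80,0,0,-0.488,0.6,-424,-411,-80,0,0,-0.488,0.6,-424,-411,-80,0,0,-0.488,0.6,-424,-411,-80,0,0,-0.488]'

```text
t: 1.4
eef_pos: [438.3, 165.2, 317.9]
tool_rot: [180.0, 0.1, -172.0]
wrist_force: [0.2, -0.1, 0.9]
opening: 51.0
```

```bash
python3 - <<'E'
from h import *
s=observe();print(s['t'],s['eef_pos'],s['tool_rot'],s['opening'],move([480,80,330],188))
E
```

```text
1.4 [438.26324598 165.20328943 317.92413036] [ 1.79993241e+02  7.50983169e-02 -1.72017551e+02] 50.98116539465839 (array([-29.5, -90.2, -12. ]), array([ 0.   ,  0.001, -0.   ]))
```

>>> carry_out --rows '[0.6,-29,-90,-12,0,0,0,0.6,-29,-90,-12,0,0,0,0.6,-29,-90,-12,0,0,0,0.6,-29,-90,-12,0,0,0]'

```text
t: 1.8
eef_pos: [479.2, 81.1, 329.3]
tool_rot: [180.0, 0.0, -172.2]
wrist_force: [-0.5, 0.8, -0.5]
opening: 51.1
```

```bash
python3 - <<'E'
from h import *
s=observe();p=capture('wrist');print(s['t'],s['eef_pos'],s['tool_rot'])
for t in ['brake_pad','gauge']:
  for d in silhouettes(p,t): print(t,d['conf'],d['extent'])
np.save('w1.npy',dict(p=p,s=s),allow_pickle=True)
save(p,'w1.png')
a=cv2.imread('pics/w1.png');cv2.imwrite('pics/w1b.png',cv2.resize(a,None,fx=1.25,fy=1.25,interpolation=cv2.INTER_CUBIC))
E
```

```text
1.8 [479.20188684  81.07928328 329.270468  ] [ 1.79978380e+02  1.49795000e-02 -1.72199022e+02]
brake_pad 0.69 [506.6, 176.0, 41.4, 45.0]
brake_pad 0.64 [387.5, 42.5, 60.6, 85.0]
brake_pad 0.57 [226.2, 29.8, 70.7, 59.6]
gauge 0.97 [310.4, 247.1, 128.3, 77.5]
gauge 0.15 [324.4, 148.5, 83.5, 46.0]
```

View pics/w1b.png

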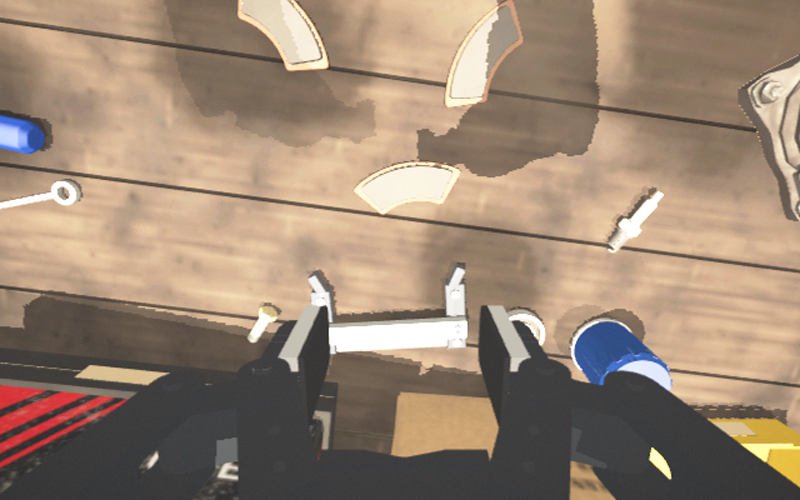

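```bash
python3 - <<'E'
import cv2,numpy as np
a=cv2.imread('pics/w1.png')
c1=cv2.resize(a[120:180,270:380],None,fx=7,fy=5,interpolation=cv2.INTER_CUBIC)
c2=cv2.resize(a[205:290,235:385],None,fx=5.133,fy=3.4,interpolation=cv2.INTER_CUBIC)[:, :770]
cv2.imwrite('pics/c2.png',np.vstack([c1,c2]))
print(c1.shape,c2.shape)
E
```

```text
(300, 770, 3) (289, 770, 3)
```

View pics/c2.png

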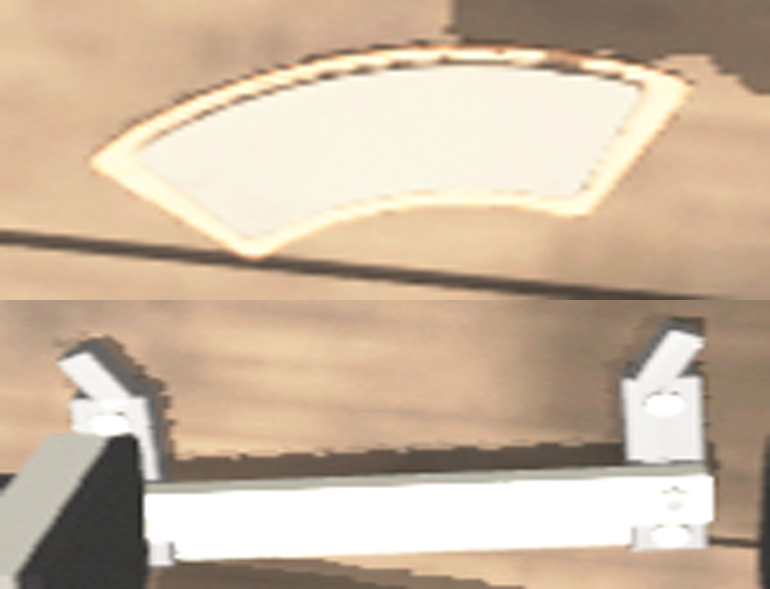

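```bash
cat > fit.py <<'E'
from h import *
from scipy.optimize import least_squares
def fit(p,s,loc,uv,x0):
    loc=np.array(loc,float);uv=np.array(uv,float)
    def W(x):
        c,n=np.cos(x[2]),np.sin(x[2]);return np.c_[x[0]+c*loc[:,0]-n*loc[:,1],x[1]+n*loc[:,0]+c*loc[:,1],loc[:,2]]
    r=least_squares(lambda x:(proj(p,W(x),s)-uv).ravel(),x0,x_scale=[10,10,.1])
    print(r.x[:2].round(1),np.degrees(r.x[2]).round(2),'res',r.fun.round(1));return r.x
E
python3 - <<'E'
from fit import *
d=np.load('w1.npy',allow_pickle=True).item();p,s=d['p'],d['s']
a=np.array([(93,160),(692,88),(250,255),(585,212)])
# pad yaw ~ pi: pad +y is world right (-y)=image left
x=fit(p,s,[(5,53,5),(5,-53,5),(-24,30,5),(-24,-30,5)],np.c_[270+a[:,0]/7,120+a[:,1]/5],[470,82,3.4])
g=np.array([(625,380),(145,398)])
y=fit(p,s,[(-36,61,15),(-36,-61,15)],np.c_[235+g[:,0]/5.133,205+(g[:,1]-300)/3.4],[614,82,.17])
l=np.array([(145,487),(690,474),(145,486+2)]);L=ray(p,np.c_[235+l[:,0]/5.133,205+(l[:,1]-300)/3.4],27,s)
print(L.round(1));c,n=np.cos(y[2]),np.sin(y[2])
Q=(L[:,:2]-y[:2])@np.array([[c,-n],[n,c]]);print(Q.round(1))
E
```

```text
[473.5  84.3] 197.5 res [ 1.  -0.4 -1.1 -0.3  0.7 -0.1 -0.6  0.7]
[617.8  84.5] 11.22 res [-0.3  0.   0.3 -0. ]
[[625.9  22.   27. ]
 [601.8 158.4  27. ]
 [626.3  22.1  27. ]]
[[ -4.2 -62.8]
 [ -1.3  75.6]
 [ -3.8 -62.9]]
```

```bash
cat >> h.py <<'E'
G=np.array([615.5,84.3]);GY=10.4
def g2w(x,y,h):
    a=np.radians(GY);return G+[np.cos(a)*x-np.sin(a)*y,np.sin(a)*x+np.cos(a)*y],GY+h+180
def w2g(P):
    a=np.radians(GY);d=np.array(P)[:2]-G;return np.array([np.cos(a)*d[0]+np.sin(a)*d[1],-np.sin(a)*d[0]+np.cos(a)*d[1]])
def tool(x,y,h,back,z,s=None):
    P,T=g2w(x,y,h);t=np.radians(T);P=P+back*np.array([np.cos(t),np.sin(t)])
    return P.round(1),move([*P,z],T,s)
E
python3 - <<'E'
from h import *
print(w2g([473.5,84.3]))
x,y=w2g([473.5,84.3])
print(tool(x,y,7,41,120),tool(x,y,7,41,36))
E
```

```text
[-139.66714886   25.63371863]
(array([434.4,  72. ]), (array([ 45. ,  -5.3, 209. ]), array([ 0.001, -0.   , -0.162]))) (array([434.4,  72. ]), (array([ 44.9,  -5.4, 293. ]), array([ 0.001, -0.   , -0.162])))
```

>>> carry_out --rows '[0.8,45,-5,60,0,0,-0.162,0.8,45,-5,100,0,0,-0.162,0.8,45,-5,150,0,0,-0.162,0.8,45,-5,200,0,0,-0.162,0.8,45,-5,240,0,0,-0.162,0.8,45,-5,270,0,0,-0.162,0.8,45,-5,285,0,0,-0.162,0.8,45,-5,293,0,0,-0.162,0.8,45,-5,293,0,0,-0.162]'

```text
t: 2.85
eef_pos: [434.2, 71.9, 35.5]
tool_rot: [180.0, -0.1, -162.6]
wrist_force: [-0.7, 0.5, 0.8]
opening: 68.5
```

```bash
python3 - <<'E'
from h import *
s=observe();p=capture('wrist');print(s['eef_pos'],s['tool_rot'],s['opening'],s['wrist_force'])
save(p,'w2.png')
x,y=w2g([473.5,84.3]);print(tool(x,y,7,41,36,s))
E
```

```text
[434.21519887  71.91533255  35.49179029] [ 1.79954219e+02 -9.37499281e-02 -1.62617586e+02] 68.45435617690669 [-0.7172625   0.54037972  0.78842925]
(array([434.4,  72. ]), (array([-0.2,  0.1, -0.5]), array([ 0.001, -0.002, -0.   ])))
```

View pics/w2.png

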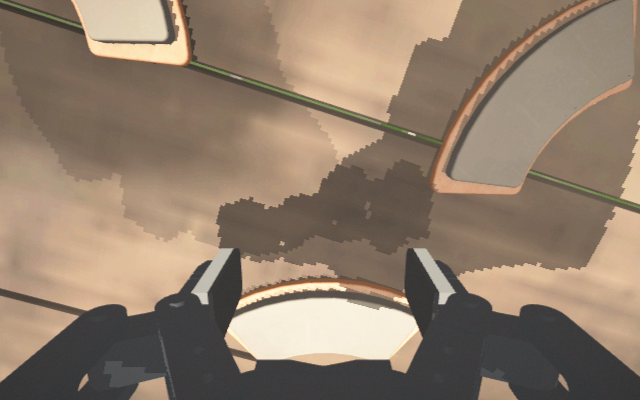

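>>> carry_out --rows '[0.8,0,0,8,0,0,0,0.8,0,0,13,0,0,0,0.8,0,0,16,0,0,0,0.8,0,0,17,0,0,0,0.8,0,0,17,0,0,0]'

```text
t: 3.4
eef_pos: [435.0, 70.8, 19.1]
tool_rot: [180.0, -0.0, -162.7]
wrist_force: [-0.5, 0.2, -0.2]
opening: 68.1
```

>>> carry_out --rows '[0.8,0,0,1,0,0,0,0.8,0,0,2,0,0,0,0.8,0,0,2,0,0,0]'

```text
t: 3.7
eef_pos: [435.0, 70.8, 17.1]
tool_rot: [180.0, -0.0, -162.7]
wrist_force: [0.0, 0.0, -0.2]
opening: 68.6
```

>>> carry_out --rows '[0.8,0,0,1,0,0,0,0.8,0,0,2,0,0,0,0.8,0,0,2,0,0,0]'

```text
t: 4.0
eef_pos: [434.9, 70.8, 15.0]
tool_rot: [180.0, -0.0, -162.7]
wrist_force: [-0.2, 0.1, -0.0]
opening: 68.1
```

>>> carry_out --rows '[0.8,0,0,1,0,0,0,0.8,0,0,2,0,0,0,0.8,0,0,2,0,0,0]'

```text
t: 4.3
eef_pos: [434.9, 70.8, 13.0]
tool_rot: [180.0, -0.0, -162.7]
wrist_force: [0.1, 0.1, 1.5]
opening: 68.4
```

>>> carry_out --rows '[0.8,0,0,1,0,0,0,0.8,0,0,1,0,0,0]'

```text
t: 4.5
eef_pos: [435.0, 70.8, 12.0]
tool_rot: [180.0, -0.0, -162.7]
wrist_force: [-0.2, -0.1, 0.1]
opening: 68.2
```

>>> carry_out --rows '[0.8,0,0,1,0,0,0,0.8,0,0,1,0,0,0]'

```text
t: 4.7
eef_pos: [435.1, 70.8, 11.8]
tool_rot: [-180.0, -0.0, -162.7]
wrist_force: [-1.9, -0.9, 10.8]
opening: 68.3
```

>>> carry_out --rows '[0.8,0,0,-1.5,0,0,0,0.8,0,0,-2.5,0,0,0,0.8,0,0,-2.5,0,0,0]'

```text
t: 5.0
eef_pos: [435.1, 70.8, 13.7]
tool_rot: [180.0, 0.0, -162.7]
wrist_force: [0.9, -0.2, 1.0]
opening: 68.3
```

```bash
python3 - <<'E'
from h import *
s=observe();print(s['eef_pos'],s['tool_rot'],s['wrist_force'])
for w in [(-139.7,25.6,7),(-130,23.5,3),(-120,20.5,-1),(-108,17,-4),(-95,12.5,-6),(-82,8,-6.5),(-70,4.5,-6.5),(-58,1.5,-4.5),(-48,0,-2),(-40,0,0),(-20,0,0),(3,0,0)]:
    print(w,tool(*w,28.3,13.5,s)[1])
E
```

```text
[435.11633541  70.8462256   13.69208587] [ 1.79998716e+02  1.03672162e-02 -1.62740161e+02] [ 0.94389771 -0.24901025  1.00412695]
(-139.7, 25.6, 7) (array([-12.3,   1.4,   0.2]), array([ 0.   ,  0.   , -0.002]))
(-130, 23.5, 3) (array([-21.8,   0.1,   0.2]), array([0.   , 0.   , 0.067]))
(-120, 20.5, -1) (array([-31.5,  -2.1,   0.2]), array([0.   , 0.   , 0.137]))
(-108, 17, -4) (array([-43.3,  -5.6,   0.2]), array([0.  , 0.  , 0.19]))
(-95, 12.5, -6) (array([-55.8, -10.6,   0.2]), array([0.   , 0.   , 0.224]))
(-82, 8, -6.5) (array([-68.3, -16.4,   0.2]), array([0.   , 0.   , 0.233]))
(-70, 4.5, -6.5) (array([-79.8, -21.3,   0.2]), array([0.   , 0.   , 0.233]))
(-58, 1.5, -4.5) (array([-91.1, -26.7,   0.2]), array([0.   , 0.   , 0.198]))
(-48, 0, -2) (array([-100.6,  -30.6,    0.2]), array([0.   , 0.   , 0.155]))
(-40, 0, 0) (array([-108.4,  -32.5,    0.2]), array([0.  , 0.  , 0.12]))
(-20, 0, 0) (array([-128.3,  -34.9,    0.2]), array([0.  , 0.  , 0.12]))
(3, 0, 0) (array([-151.1,  -37.7,    0.2]), array([0.  , 0.  , 0.12]))
```

>>> carry_out --rows '[0.8,-6,0.7,0,0,0,0,0.8,-10,1.4,0,0,0,0,0.8,-12,1.4,0,0,0,0,0.8,-17,0.8,0,0,0,0.033,0.8,-22,0,0,0,0,0.067,0.8,-27,-1,0,0,0,0.1,0.8,-32,-2.1,0,0,0,0.137,0.8,-37.5,-4,0,0,0,0.164,0.8,-43,-5.6,0,0,0,0.19,0.8,-43,-5.6,0,0,0,0.19]'

```text
t: 6.0
eef_pos: [479.5, 78.2, 13.8]
tool_rot: [-180.0, 0.1, -173.7]
wrist_force: [1.0, 0.0, -0.3]
opening: 68.0
```

```bash
python3 - <<'E'
from h import *
s=observe();print(s['eef_pos'],s['tool_rot'],s['wrist_force'])
p=capture('wrist');q=capture('top')
np.save('w3.npy',dict(p=p,s=s),allow_pickle=True)
save(p,'w3.png');a=p['color'][200:,120:520,::-1];b=q['color'][140:240,210:360,::-1]
cv2.imwrite('pics/c3.png',np.vstack([cv2.resize(a,(600,300),interpolation=cv2.INTER_CUBIC),cv2.resize(b,(600,300),interpolation=cv2.INTER_CUBIC)]))
for n,pp in (('w',p),('t',q)):
  for d in silhouettes(pp,'brake_pad'): print(n,d['conf'],d['extent'])
E
```

```text
[479.48218223  78.22585388  13.84437448] [-1.79999562e+02  1.19415359e-01 -1.73713999e+02] [ 0.95764378  0.01420969 -0.34399138]
w 0.8 [323.4, 321.4, 198.7, 102.1]
w 0.79 [499.1, 30.1, 129.3, 54.7]
t 0.69 [319.2, 261.5, 28.5, 26.4]
t 0.66 [430.4, 211.8, 53.6, 14.5]
```

View pics/c3.png

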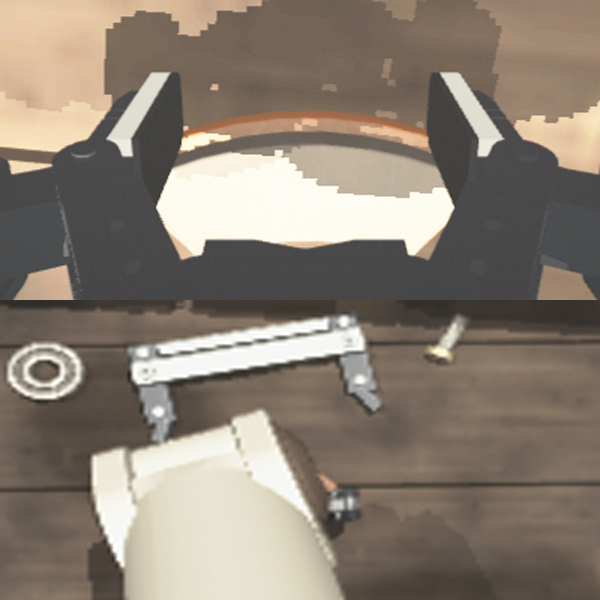

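```bash
python3 - <<'E'
from h import *
s=observe();print(s['eef_pos'])
for w in [(-108,17,-4),(-95,12.5,-6),(-82,8,-6.5),(-70,4.5,-6.5),(-58,1.5,-4.5),(-48,0,-2),(-40,0,0),(-20,0,0),(3,0,0)]:
    print(w,tool(*w,28.3,13.6,s)[1])
E
```

```text
[478.1764883   78.22224517  13.77247555]
(-108, 17, -4) (array([0.1, 0.2, 0.2]), array([ 0.   ,  0.001, -0.   ]))
(-95, 12.5, -6) (array([-13.2,  -2.4,   0.2]), array([0.   , 0.001, 0.035]))
(-82, 8, -6.5) (array([-26.5,  -5.8,   0.2]), array([0.   , 0.001, 0.043]))
(-70, 4.5, -6.5) (array([-38.7,  -8.4,   0.2]), array([0.   , 0.001, 0.043]))
(-58, 1.5, -4.5) (array([-50.9, -11.6,   0.2]), array([0.   , 0.001, 0.008]))
(-48, 0, -2) (array([-61. , -13.6,   0.2]), array([ 0.   ,  0.001, -0.035]))
(-40, 0, 0) (array([-69. , -14. ,   0.2]), array([ 0.   ,  0.001, -0.07 ]))
(-20, 0, 0) (array([-89. , -12.6,   0.2]), array([ 0.   ,  0.001, -0.07 ]))
(3, 0, 0) (array([-111.9,  -11. ,    0.3]), array([ 0.   ,  0.001, -0.07 ]))
```

>>> carry_out --rows '[0.8,-6.5,-1.1,0,0,0,0.018,0.8,-13,-2.4,0,0,0,0.035,0.8,-20,-4,0,0,0,0.04,0.8,-26.5,-5.8,0,0,0,0.043,0.8,-32.5,-7.1,0,0,0,0.043,0.8,-38.5,-8.4,0,0,0,0.043,0.8,-45,-10,0,0,0,0.026,0.8,-51,-11.6,0,0,0,0.008,0.8,-57,-13,0,0,0,-0.015,0.8,-57,-13,0,0,0,-0.015]'

```text
t: 7.2
eef_pos: [537.5, 71.4, 13.9]
tool_rot: [180.0, 0.1, -172.7]
wrist_force: [-0.1, -0.1, 0.6]
opening: 68.2
```

```bash
python3 - <<'E'
from h import *
s=observe();print(s['eef_pos'],s['tool_rot'],s['wrist_force'],w2g(s['eef_pos']))
p=capture('wrist');q=capture('top');c=capture('scene')
a=p['color'][200:,60:580,::-1];b=q['color'][130:230,210:360,::-1];c=c['color'][140:240,250:400,::-1]
cv2.imwrite('pics/c4.png',np.vstack([cv2.resize(a,(780,300),interpolation=cv2.INTER_CUBIC),np.hstack([cv2.resize(b,(390,260),interpolation=cv2.INTER_CUBIC),cv2.resize(c,(390,260),interpolation=cv2.INTER_CUBIC)])]))
E
```

```text
[537.45955708  71.38241454  13.86770409] [ 1.79998684e+02  1.10692262e-01 -1.72742776e+02] [-0.08106862 -0.12405574  0.61029139] [-79.09022471   1.38242552]
```

View pics/c4.png

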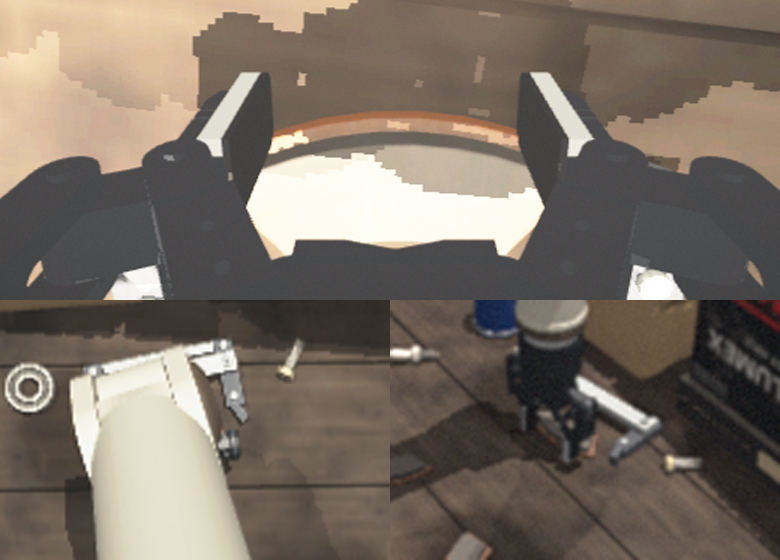

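```bash
python3 - <<'E'
from h import *
s=observe()
for w in [(-51,.5,-2.8),(-40,0,0),(-20,0,0),(-5,0,0),(3,0,0)]:
    print(w,tool(*w,28.3,13.6,s)[1])
E
```

```text
(-51, 0.5, -2.8) (array([-0.9,  0.1,  0.2]), array([ 0.   ,  0.001, -0.007]))
(-40, 0, 0) (array([-11.9,  -1.2,   0.2]), array([ 0.   ,  0.001, -0.056]))
(-20, 0, 0) (array([-31.9,  -0.1,   0.2]), array([ 0.   ,  0.001, -0.056]))
(-5, 0, 0) (array([-46.9,   0.8,   0.3]), array([ 0.   ,  0.001, -0.056]))
(3, 0, 0) (array([-54.9,   1.2,   0.3]), array([ 0.   ,  0.001, -0.056]))
```

>>> carry_out --rows '[0.8,-4,-0.4,0,0,0,-0.02,0.8,-8,-0.8,0,0,0,-0.04,0.8,-12,-1.2,0,0,0,-0.056,0.8,-17,-0.9,0,0,0,-0.056,0.8,-22,-0.6,0,0,0,-0.056,0.8,-27,-0.3,0,0,0,-0.056,0.8,-32,0,0,0,0,-0.056,0.8,-32,0,0,0,0,-0.056]'

```text
t: 8.15
eef_pos: [569.0, 76.0, 13.8]
tool_rot: [180.0, 0.1, -169.6]
wrist_force: [-0.7, 0.5, 0.2]
opening: 68.3
```

>>> carry_out --rows '[0.8,-4,0.2,0,0,0,0,0.8,-8,0.4,0,0,0,0,0.8,-12,0.6,0,0,0,0,0.8,-15,0.8,0,0,0,0,0.8,-15,0.8,0,0,0,0]'

```text
t: 8.65
eef_pos: [583.0, 79.4, 13.7]
tool_rot: [180.0, 0.1, -169.6]
wrist_force: [-0.6, -0.3, 0.3]
opening: 68.4
```

>>> carry_out --rows '[0.8,-1.5,0,0,0,0,0,0.8,-3,0.2,0,0,0,0,0.8,-4.5,0.3,0,0,0,0,0.8,-4.5,0.3,0,0,0,0]'

```text
t: 9.05
eef_pos: [586.8, 80.4, 13.7]
tool_rot: [180.0, 0.0, -169.6]
wrist_force: [-1.8, -1.6, 0.2]
opening: 68.3
```

>>> carry_out --rows '[0.8,-1,0,0,0,0,0,0.8,-2,0,0,0,0,0,0.8,-2,0,0,0,0,0]'

```text
t: 9.35
eef_pos: [588.7, 80.7, 13.6]
tool_rot: [180.0, 0.0, -169.6]
wrist_force: [-2.2, 0.1, 0.0]
opening: 68.1
```

>>> carry_out --rows '[0.8,-1,0,0,0,0,0,0.8,-1,0,0,0,0,0]'

```text
t: 9.55
eef_pos: [589.7, 80.9, 13.7]
tool_rot: [180.0, 0.0, -169.6]
wrist_force: [-1.7, -0.5, 0.6]
opening: 67.9
```

>>> carry_out --rows '[0.8,-1,0,0,0,0,0,0.8,-1,0,0,0,0,0]'

```text
t: 9.75
eef_pos: [590.7, 81.1, 13.7]
tool_rot: [180.0, 0.0, -169.6]
wrist_force: [-1.9, 0.4, 0.0]
opening: 68.2
```

>>> carry_out --rows '[0.8,-1,0,0,0,0,0,0.8,-1,0,0,0,0,0]'

```text
t: 9.95
eef_pos: [591.7, 81.2, 13.6]
tool_rot: [180.0, 0.0, -169.6]
wrist_force: [-1.2, 0.4, 0.8]
opening: 68.3
```

>>> carry_out --rows '[0.8,-1,0,0,0,0,0,0.8,-1,0,0,0,0,0]'

```text
t: 10.15
eef_pos: [592.5, 81.4, 13.6]
tool_rot: [180.0, -0.0, -169.6]
wrist_force: [-3.0, -0.4, 1.6]
opening: 68.0
```

>>> carry_out --rows '[0.8,-1,0,0,0,0,0,0.8,-1,0,0,0,0,0]'

```text
t: 10.35
eef_pos: [592.8, 81.4, 13.5]
tool_rot: [-180.0, -0.1, -169.6]
wrist_force: [-4.6, -0.4, 2.1]
opening: 68.3
```

>>> carry_out --rows '[0.8,-1,0,0,0,0,0,0.8,-1,0,0,0,0,0]'

```text
t: 10.55
eef_pos: [592.9, 81.5, 13.4]
tool_rot: [-180.0, -0.2, -169.6]
wrist_force: [-6.8, -1.7, 3.8]
opening: 68.5
```

>>> carry_out --rows '[0.8,-1,0,0,0,0,0,0.8,-1,0,0,0,0,0]'

```text
t: 10.75
eef_pos: [593.1, 81.5, 13.3]
tool_rot: [-180.0, -0.3, -169.6]
wrist_force: [-8.5, -1.8, 6.5]
opening: 68.2
```

```bash
python3 - <<'E'
from h import *
s=observe();print(s['eef_pos'],s['tool_rot'],s['wrist_force'],s['torque'],w2g(s['eef_pos']))
p=capture('wrist');q=capture('top')
a=p['color'][200:,60:580,::-1];b=q['color'][130:230,190:390,::-1]
cv2.imwrite('pics/c5.png',np.vstack([cv2.resize(a,(780,300),interpolation=cv2.INTER_CUBIC),cv2.resize(b,(780,290),interpolation=cv2.INTER_CUBIC)]))
E
```

```text
[593.07121023  81.4725627   13.3110115 ] [-179.9879839    -0.2764172  -169.55524904] [-8.47091683 -1.8130038   6.48500013] [-0.30567115  1.79259076 -0.01756059] [-22.57072431   1.2678393 ]
```

View pics/c5.png

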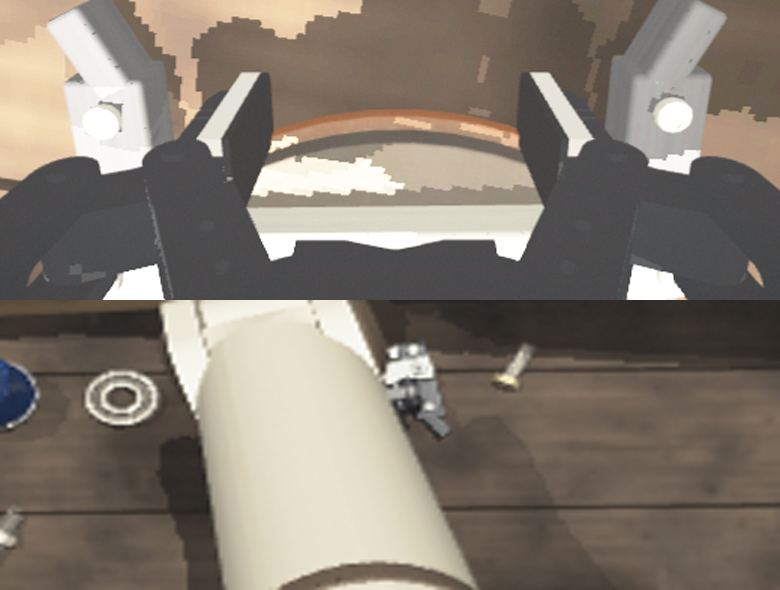

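```bash
python3 - <<'E'
from h import *
s=observe();p=capture('wrist')
for (u,v,z) in [(400,110,5),(270,208,15),(395,207,15),(540,204,15),(280,234,27),(395,233,27),(520,232,27),(110,75,15),(665,70,15)]:
    P=ray(p,[60+u/1.5,200+v/1.5],z,s)[0];print(u,v,P.round(1),w2g(P).round(1))
E
```

```text
400 110 [594.5  82.7   5. ] [-21.    2.2]
270 208 [624.   52.8  15. ] [  2.7 -32.5]
395 207 [617.7  85.6  15. ] [2.4 0.9]
540 204 [609.8 123.4  15. ] [ 1.4 39.5]
280 234 [621.4  57.7  27. ] [  1.  -27.2]
395 233 [616.1  85.3  27. ] [0.7 0.9]
520 232 [610.3 115.2  27. ] [ 0.4 31.4]
110 75 [593.    9.3  15. ] [-35.7 -69.7]
665 70 [566.8 144.   15. ] [-37.1  67.5]
```

>>> carry_out --rows '[0.8,3,0,0,0,0,0,0.8,8,0,0,0,0,0,0.8,16,0,-1,0,0,0,0.8,22,0,-8,0,0,0,0,25,0,-20,0,0,0,0,25,0,-20,0,0,0,0,25,0,-20,0,0,0,0,25,0,-20,0,0,0,0,25,0,-20,0,0,0]'

```text
t: 11.8
eef_pos: [570.9, 77.4, 33.4]
tool_rot: [180.0, -0.0, -169.6]
wrist_force: [0.4, 0.2, -0.1]
opening: -0.2
```

```bash
python3 - <<'E'
from h import *
s=observe();p=capture('wrist');print(s['eef_pos'],s['tool_rot'],s['opening'],w2g(s['eef_pos']))
np.save('w5.npy',dict(p=p,s=s),allow_pickle=True)
a=p['color'][200:400,60:580,::-1]
cv2.imwrite('pics/c6.png',cv2.resize(a,(780,600),interpolation=cv2.INTER_CUBIC))
E
```

```text
[570.87405178  77.40897019  33.44257939] [ 1.79994811e+02 -8.55809213e-03 -1.69562155e+02] -0.15968767849238366 [-45.13677234   1.2780177 ]
```

View pics/c6.png

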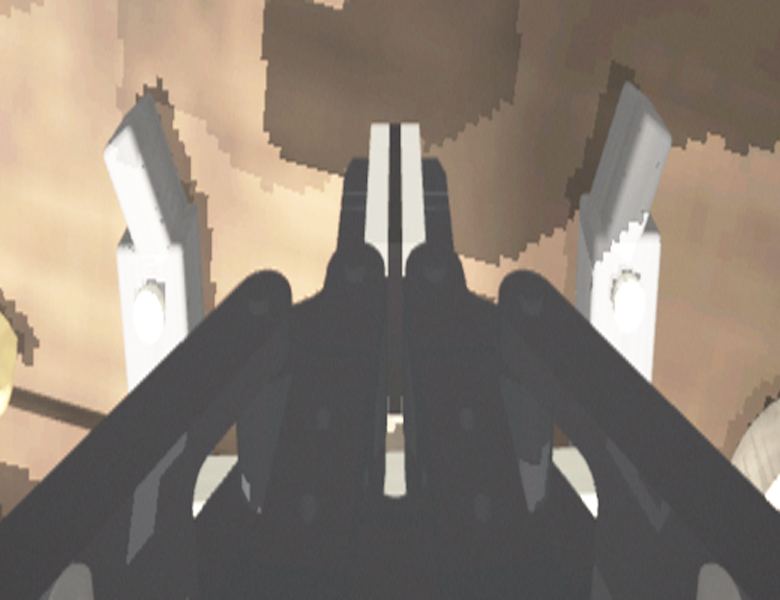

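>>> carry_out --rows '[0,0,-0.5,4,0,0,-0.004,0,0,-0.5,8,0,0,-0.008,0,0,-0.5,11,0,0,-0.008,0,0,-0.5,12,0,0,-0.008,0,0,-0.5,12,0,0,-0.008]'

```text
t: 12.35
eef_pos: [570.7, 76.9, 21.2]
tool_rot: [180.0, -0.0, -169.1]
wrist_force: [-0.1, 0.5, 0.8]
opening: -0.1
```

>>> carry_out --rows '[0,-4,0,0,0,0,0,0,-8,0,0,0,0,0,0,-10,0,0,0,0,0,0,-10,0,0,0,0,0]'

```text
t: 12.75
eef_pos: [581.4, 78.9, 21.8]
tool_rot: [180.0, 0.0, -169.1]
wrist_force: [0.1, -0.4, -0.4]
opening: 0.1
```

>>> carry_out --rows '[0,-1,0,0,0,0,0,0,-2,0,0,0,0,0,0,-3,0,0,0,0,0,0,-3,0,0,0,0,0]'

```text
t: 13.15
eef_pos: [583.8, 79.4, 21.7]
tool_rot: [180.0, 0.0, -169.1]
wrist_force: [-0.1, 0.4, 0.6]
opening: 0.1
```

>>> carry_out --rows '[0,-1,0,0,0,0,0,0,-2,0,0,0,0,0,0,-2,0,0,0,0,0]'

```text
t: 13.45
eef_pos: [585.7, 79.7, 21.6]
tool_rot: [180.0, -0.0, -169.1]
wrist_force: [-0.3, -1.0, 0.3]
opening: 0.1
```

>>> carry_out --rows '[0,-1,0,0,0,0,0,0,-1,0,0,0,0,0]'

```text
t: 13.65
eef_pos: [585.9, 79.8, 21.5]
tool_rot: [-180.0, -0.1, -169.1]
wrist_force: [-2.6, 0.3, 2.6]
opening: -0.1
```

>>> carry_out --rows '[0,-1,0,0,0,0,0,0,-1,0,0,0,0,0]'

```text
t: 13.85
eef_pos: [586.0, 79.8, 21.4]
tool_rot: [-180.0, -0.2, -169.1]
wrist_force: [-5.7, -0.3, 5.3]
opening: -0.2
```

>>> carry_out --rows '[0,-1,0,-0.5,0,0,0,0,-2,0,-0.8,0,0,0,0,-3,0,-1,0,0,0,0,-3,0,-1,0,0,0]'

```text
t: 14.25
eef_pos: [586.3, 79.8, 21.5]
tool_rot: [-180.0, -0.5, -169.1]
wrist_force: [-10.0, -1.2, 5.4]
opening: 0.4
```

>>> carry_out --rows '[0,4,0,0,0,0,0,0,12,0,0,0,0,0,0,30,0,0,0,0,0,0,50,0,-20,0,0,0,0,70,0,-50,0,0,0,0,80,0,-90,0,0,0,0,80,0,-130,0,0,0,0,80,0,-170,0,0,0,0,80,0,-200,0,0,0,0,80,0,-200,0,0,0]'

```text
t: 15.25
eef_pos: [515.6, 66.2, 227.9]
tool_rot: [-180.0, 0.6, -169.1]
wrist_force: [0.5, -0.1, 0.1]
opening: 0.2
```

```bash
python3 - <<'E'
from h import *
s=observe();p=capture('wrist');print(s['t'],s['eef_pos'],s['tool_rot'],s['wrist_force'])
np.save('w6.npy',dict(p=p,s=s),allow_pickle=True)
uv=proj(p,[[600,83,10]],s)[0].astype(int);print(uv)
x0,y0=max(uv[0]-100,0),max(min(uv[1]-60,280),0);print(x0,y0)
a=p['color'][y0:y0+120,x0:x0+200,::-1];cv2.imwrite('pics/c7.png',cv2.resize(a,None,fx=4,fy=4,interpolation=cv2.INTER_CUBIC))
E
```

```text
15.25 [515.58781636  66.15412033 227.877936  ] [-179.9558303     0.63680426 -169.10756469] [ 0.46817003 -0.05343865  0.10390985]
[324 248]
224 188
```

View pics/c7.png

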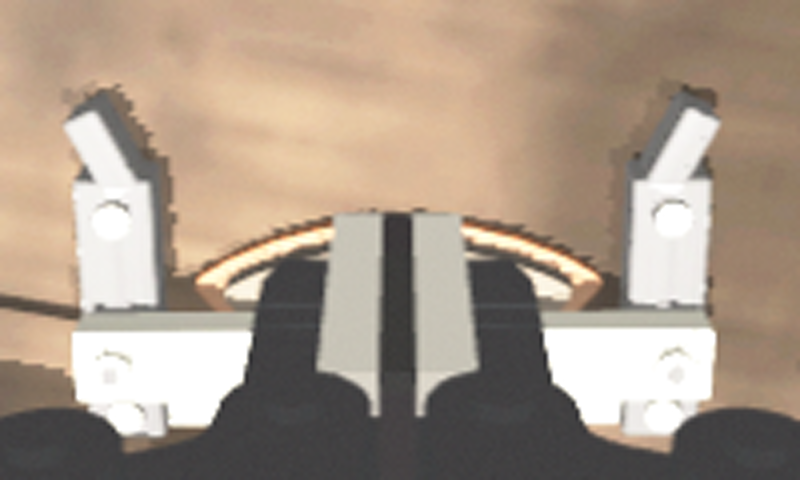

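```bash
python3 - <<'E'
from h import *
d=np.load('w6.npy',allow_pickle=True).item();p,s=d['p'],d['s']
for u,v,z in [(196,278,5),(605,275,5),(75,178,15),(710,180,15),(85,312,27),(708,310,27)]:
    print(z,w2g(ray(p,[224+u/4,188+v/4],z,s)[0]).round(1))
print(finish_job())
E
```

```text
5 [ -2.  -52.9]
5 [-3.8 55.7]
15 [-34.3 -81.1]
15 [-35.1  79.3]
27 [ -3.1 -77.7]
27 [-5.  78.4]
the job is handed in; nothing more can be done
None
```

I pushed the pad that lay farthest from the robot flat along the bench with the two open fingertips, into the gauge mouth and under the bridge. I then pressed its rear centre with the closed fingertips until it stalled at about 10 N, which I take to be against the end stop. I backed off, moved clear and handed the job in at about 15 s of the 72 s allowed.

**Last checks:**
- **Side to side:** the pad's tips measured y = −52.9 and +55.7 mm in the gauge frame, so it sits within about 1.5 mm of centre.
- **Squareness:** the tips measured x = −2.0 and −3.8 mm. The bridge edge showed almost the same tilt in that view (−3.1 and −5.0 mm), so the pad is square to the gauge within measurement error.
- **Depth:** while I was pressing, the rear edge stood about 22 mm out from the bridge, against the expected 21 mm. The camera calibration is good to about 2 mm, and the end stop itself was not visible. Contact with it is judged from the stall and this depth.
- **Where readings disagreed:** the estimates of the gauge's direction ranged from 10.0 to 11.2°. That is why I finished with a push at the rear centre, which lets the pad square itself against the stop.
- **Other things:** contact forces stayed around 11 N or less, and none of the other loose things appeared to have moved in the pictures I viewed. I did not measure their positions again.

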